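# Tare, box, weigh and print a concrete sample

### The job

Weigh the white-banded sample block: press the blue key fully down to tare the scale while its carton is still empty (not again once the block is in), then lay the block flat in the carton, setting it down rather than dropping it. Fold the short flap fully down, then the long flap over it until the carton is closed flat; only then press the yellow key fully and after it the green key, one key at a time, letting each spring back. Do not press the red key, and leave the other blocks, cores, tube, sieve and brush where they stand.

Things in the scene. Friction and masses are not known exactly. Their poses are not given: they have to be found in the camera images.
- sample: the sample to weigh: kraft-wrapped concrete block with a white band round its middle, 76 (own x) x 48 (own y) x 40 tall, about 0.34 kg; origin at the centre of its underside
- carton: open cardboard carton fixed on the steel platform of the scale (platform 180 x 180, its top 35 above the table); carton 120 (own x) x 132 (own y) x 62 tall outside, walls and floor 4 thick; origin at the centre of its underside, which is 35 above the table. The short flap is hinged on the +x wall, the long flap on the -x wall; there are no flaps on the y walls
- flap_short (a joint): angle of the short plain flap (60 long, 126 wide, 3 thick), rad: 0 = closed level over the carton, 1.57 = upright, more = leaning outward; stays where it is left, stop at 0
- flap_short_hinge (a point): middle of the short flap's hinge line, 63.5 above the carton's underside, at carton x +58; the hinge runs along carton y
- flap_short_edge (a point): middle of the short flap's free edge, 60 from its hinge
- flap_long (a joint): angle of the long flap (84 long, 126 wide, 3 thick, with a white patch), rad: 0 = closed level over the short flap, 1.57 = upright, more = leaning outward; stays where it is left, stop at 0
- flap_long_hinge (a point): middle of the long flap's hinge line, 67.5 above the carton's underside, at carton x -58; the hinge runs along carton y
- flap_long_edge (a point): middle of the long flap's free edge, 84 from its hinge
- console: grey key console, 140 (own x) x 170 (own y) x 45 tall, fixed, with four round keys in a 2 x 2 group (rows 54 apart, columns 60 apart) whose colours change places; origin at the centre of its underside
- key_blue (a joint): travel of the blue key (tare), m: 0 = up, 0.006 = fully down at about 5 N; springs back
- key_blue_top (a point): centre of the top face of the blue key, a blue disc 28 across standing 10 above its black ring (44 across), 67 above the table when up; pressed straight down
- key_yellow (a joint): travel of the yellow key (weigh), m: 0 = up, 0.006 = fully down at about 5 N; springs back
- key_yellow_top (a point): centre of the top face of the yellow key, a yellow disc 28 across standing 10 above its black ring (44 across), 67 above the table when up; pressed straight down
- key_green (a joint): travel of the green key (print), m: 0 = up, 0.006 = fully down at about 5 N; springs back
- key_green_top (a point): centre of the top face of the green key, a green disc 28 across standing 10 above its black ring (44 across), 67 above the table when up; pressed straight down
- key_red (a joint): travel of the red key (clear, not to be pressed), m: 0 = up, 0.006 = fully down at about 5 N; springs back
- key_red_top (a point): centre of the top face of the red key, a red disc 28 across standing 10 above its black ring (44 across), 67 above the table when up; pressed straight down
- block_plain: kraft-wrapped block, the same size as the sample, with no band; bystander, origin at the centre of its underside
- block_dark: kraft-wrapped block, the same size as the sample, with a black band; bystander, origin at the centre of its underside
- core_a: grey concrete core, 50 across and 100 tall, upright; bystander, origin at the centre of its underside
- core_b: grey concrete core, 50 across and 100 tall, upright; bystander, origin at the centre of its underside
- tube: clear tube with a white cap, 36 across and 70 tall, upright; bystander, origin at the centre of its underside
- sieve: brass-coloured sieve pan, 76 across and 34 tall; bystander, origin at the centre of its underside
- brush: brush, 170 long, 42 wide, 20 tall, lying on its side along its own x; bystander, origin at the centre of its underside
Mind the look-alikes: they are no part of the job. What is shaped like the sample but purple is not meant.

How it is judged:
By the outcome, as a careful person would: the job done as asked, in the order asked, and still so for the second after the job is handed in, with the robot touching nothing.
It also fails if it takes over 72 s, if anything falls off the work surface, if the arm or the gripper's body presses on something with over 40 N, if the wrist force passes 120 N, or if a joint passes its speed limit or range.

### The arm

A 6-joint arm with a two-finger parallel gripper is mounted at the origin on the work surface. World frame = base frame: x ahead of the robot, y to its left, z up, the work surface at z = 0. Lengths are in m, angles in rad, forces in N, time in s.
With the tool pointing down it reaches from about 0.4 to 0.925 m from the base axis. Payload 12.5 kg.
Tool frame: the origin (TCP) lies midway between the tips of the shut fingers; the grasp point (between the pads) lies 19 mm behind it (bot.grip_depth is the distance from the TCP to the grasp point, in m); z points along the fingers, y is the line along which they close (so a half turn about z gives the same grasp; the last joint's range is limited). The gripper opens to 95 mm and grips with 3 to 60 N. Pads are 20 mm wide; open, the fingers measure 119 mm over their backs; the gripper's body (75 mm by 180 mm) begins 59 mm behind the grasp point.
Start: joints at [-1.346, 0.491, 1.559, -0, 1.092, -0.106], TCP at [0.203, -0.591, 0.215] pointing down, gripper open.
Joint ranges: [-3.1, 3.1], [-0.84, 2.19], [0.05, 2.79], [-1.13, 4.28], [0.06, 2.93], [-2.69, 2.69]. Speed limits (rad/s): [2.22, 2.22, 2.79, 3.14, 3.14, 3.14].

### API

Orientations are given as a unit quaternion [x, y, z, w].
In Python, from cell import bot, camera, camera_info, sign_off gives the robot as it stands.
- The arm moves only by the tool apply_moves, never from a script. Its arguments are lists of equal length, an entry for each row: "grip": the closure, from 0 (fully open) to 1 (shut); "dp": the shift along the tool's x, y, z in mm, a list of three; "rot": the turn, a rotation vector about the tool's x, y, z in rad, a list of three. A call has exactly 10 rows; each row shifts and turns the commanded pose from where the row before left it, along the tool's axes as they then stand; what a row does not reach is not made up. A row lasts 1/8 s, in which the tool goes at most 62.5 mm and 10.7 degrees, less where a joint would pass 70% of its speed; a pose out of reach is approached as far as the arm can. A call with a gripper value outside its range is refused whole. The fingers move at their own pace and stop on an object; "grip_force" is the grip in N (left out, the last holds). Time passes only in rows, so rows that do not move let the fingers close, or fill a call up. It gives the time, the measured TCP pose, the force, the opening and the grip force at its end, in the units of the state.
- bot.observe(): the state, without advancing time (a new reading comes with each control period).
- camera(name): name is "scene" or "top" or "wrist"; returns (picture, depth): 480x640x3 uint8, red, green, blue; 480x640 float32, m along the optical axis (not along the pixel's ray), 0 where there is no reading.
- camera_info(name): a dict with "fovy" (degrees; the focal length in pixels is half the picture's height over the tangent of half this angle, whatever the lens; pixels are square), "cx", "cy" (the principal point, pixels), "D" ([k1, k2, p1, p2, k3] as OpenCV has them; the pictures are not rectified), "extrinsics" (4x4, takes a point from camera to world coordinates); the wrist camera has in their place "mount" (4x4, takes a point from camera to tool coordinates, whose origin is the TCP and whose axes are the flange's). Camera axes: x right, y down, z forward; pixel columns grow to the right and rows downward; lengths in m; the calibration is good to about 2 mm. A picture is of the moment at which its call begins: read the wrist's pose just before it. camera_info takes no time and is no camera call.
- sign_off(): hands the job in; it is judged then, once.
The state is a dict: "time_s": time; "qpos": joint angles; "dq": joint speeds; "tau": joint torques, N m; "tool_pos": TCP position; "tcp_rot": TCP orientation; "force": force on the tool from outside, world axes, zero at the start; "ft_torque": the same for the moment, N m; "finger_gap": finger opening in m; "grip_force": force on a finger pad.
Only numpy, scipy, OpenCV 4.12 (cv2) and the standard library are available. Lean on these libraries where they do the work, as an engineer would, in place of code of your own. Each camera call takes 0.05 s, during which the arm holds its last target. There are 200 camera calls.

## Working session

There is one attempt and no reset: what is moved stays moved. The work goes in short steps, Python scripts to look and compute and a tool call to move; the robot and the scene stay as the last step left them, time stands still between calls to the robot, and variables do not carry over. Pictures are saved under pics/ and viewed, at most 10 in all, crops included, and the job is handed in when it is done.

Besides the shell and the picture viewer there is one more tool, called after ">>>" as a command line: name --argument value ..., lists and objects as JSON in quotes. apply_moves: Moves the arm, as the interface text tells. Its arguments: {"type":"object","properties":{"grip":{"type":"array","items":{"type":"number"}},"dp":{"type":"array","items":{"type":"array","items":{"type":"number"}}},"rot":{"type":"array","items":{"type":"array","items":{"type":"number"}}},"grip_force":{"type":"number"}},"required":["grip","dp","rot"]}

```bash
mkdir -p pics; ls
cat > h.py <<'E'
import numpy as np, cv2
from cell import bot,camera,camera_info,sign_off
from scipy.spatial.transform import Rotation as R
def K(n):
    i=camera_info(n); f=240/np.tan(np.radians(i["fovy"])/2)
    return np.array([[f,0,i["cx"]],[0,f,i["cy"]],[0,0,1]]),np.array(i["D"],float),i
def ext(n):
    i=camera_info(n)
    if n!="wrist": return np.array(i["extrinsics"])
    s=bot.observe(); T=np.eye(4); T[:3,:3]=R.from_quat(s["tcp_rot"]).as_matrix(); T[:3,3]=s["tool_pos"]
    return T@np.array(i["mount"])
def rays(n,px):
    k,D,_=K(n); u=cv2.undistortPoints(np.array(px,float).reshape(-1,1,2),k,D).reshape(-1,2)
    return np.c_[u,np.ones(len(u))]
def onplane(n,px,z,E=None):
    E=ext(n) if E is None else E
    d=rays(n,px)@E[:3,:3].T; o=E[:3,3]
    return o+d*((z-o[2])/d[:,2])[:,None]
def cloud(n,dep,E=None):
    E=ext(n) if E is None else E
    v,u=np.mgrid[0:480,0:640]; r=rays(n,np.c_[u.ravel(),v.ravel()])*dep.ravel()[:,None]
    return (r@E[:3,:3].T+E[:3,3]).reshape(480,640,3)
def save(n,im): cv2.imwrite("pics/"+n,cv2.cvtColor(im,cv2.COLOR_RGB2BGR))
E
python3 - <<'E'
from h import *
s=bot.observe(); print(s["tool_pos"],s["tcp_rot"],s["time_s"])
a={}
for n in("scene","top"):
    im,d=camera(n); a[n]=im; np.savez("/tmp/"+n,im=im,d=d); save(n+"0.png",im); print(n,camera_info(n)["D"],ext(n).round(3).tolist())
print(camera_info("wrist"))
E
```

```text
pics
[ 0.20296143 -0.59088077  0.21406875] [ 9.86351461e-01  1.64652694e-01 -4.97949037e-05 -5.32094860e-04] 0.0
scene [-0.15263872  0.          0.          0.          0.        ] [[-0.831, 0.44, -0.34, 1.004], [0.556, 0.664, -0.5, 0.652], [0.006, -0.604, -0.797, 1.106], [0.0, 0.0, 0.0, 1.0]]
top [-0.07279935  0.          0.          0.          0.        ] [[-0.128, -0.965, 0.23, 0.362], [-0.992, 0.125, -0.025, 0.019], [-0.004, -0.231, -0.973, 0.99], [0.0, 0.0, 0.0, 1.0]]
{'fovy': 61.738453487808535, 'cx': 315.80214952558674, 'cy': 244.036856209884, 'D': array([-0.09340257,  0.        ,  0.        ,  0.        ,  0.        ]), 'mount': array([[ 7.46518835e-04, -9.57507658e-01, -2.88406879e-01,
         8.25178760e-02],
       [ 9.99999720e-01,  7.02398862e-04,  2.56465232e-04,
        -3.54999612e-04],
       [-4.29907602e-05, -2.88406989e-01,  9.57507915e-01,
        -1.70308446e-01],
       [ 0.00000000e+00,  0.00000000e+00,  0.00000000e+00,
         1.00000000e+00]])}
```

View pics/top0.png

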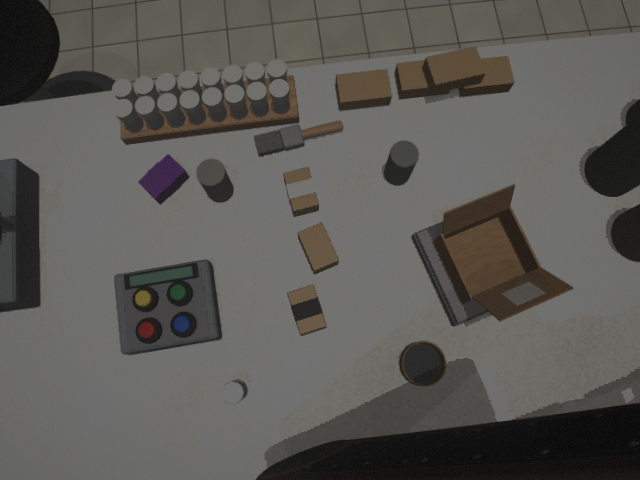

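View pics/scene0.png

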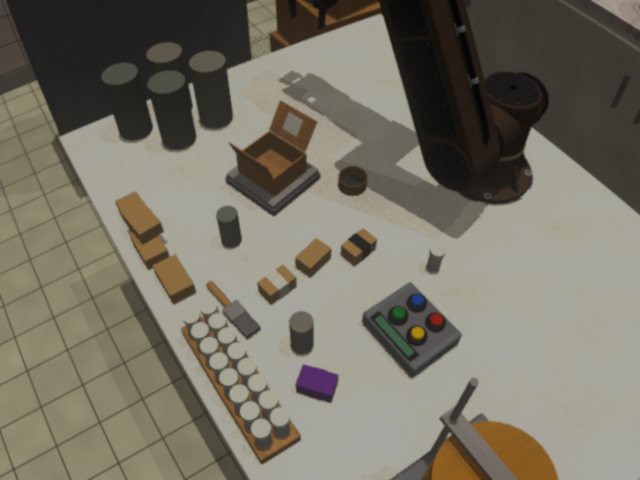

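The top view shows the keys: yellow (144,298), green (179,293), red (148,329) and blue (182,324). Three kraft blocks stand in a row:
- (301,191) has a white band, so this is the sample.
- (318,247) is plain.
- (306,309) has a black band.

The purple look-alike is at (163,178). The carton is at (487,255), with the white-patched long flap on the image-bottom side (523,292) and the short flap at (480,210).

Run:
```python
from h import *
z=np.load("/tmp/top.npz"); im,d=z["im"],z["d"]; hsv=cv2.cvtColor(im,cv2.COLOR_RGB2HSV)
C=cloud("top",d)
for n,(u,v) in dict(yellow=(144,298),green=(179,293),red=(148,329),blue=(182,324)).items():
    h0=int(hsv[v,u,0]); m=np.zeros((480,640),np.uint8)
    dh=np.abs((hsv[...,0].astype(int)-h0+90)%180-90)
    m[(dh<12)&(hsv[...,1]>110)]=1
    w=np.zeros_like(m); cv2.circle(w,(u,v),16,1,-1); m&=w
    M=cv2.moments(m,True); p=(M["m10"]/M["m00"],M["m01"]/M["m00"])
    print(n,M["m00"],np.round(p,1),onplane("top",[p],.067).round(4),"depthz",np.median(C[...,2][m>0]).round(4))
# tops by height
def rect(mask,name,z):
    cs,_=cv2.findContours(mask.astype(np.uint8),cv2.RETR_EXTERNAL,cv2.CHAIN_APPROX_NONE); c=max(cs,key=cv2.contourArea)
    P=onplane("top",c.reshape(-1,2),z)[:,:2].astype(np.float32); r=cv2.minAreaRect(P*1000); print(name,np.round(r[0],1),np.round(r[1],1),round(r[2],1)); 
H=C[...,2]
for name,(x0,x1,y0,y1) in dict(sample=(275,328,160,220),plain=(292,345,220,278),dark=(280,333,280,340)).items():
    m=np.zeros((480,640),bool); m[y0:y1,x0:x1]=(H[y0:y1,x0:x1]>.033)&(H[y0:y1,x0:x1]<.05); rect(m,name,.04)
m=np.zeros((480,640),bool); m[255:360,105:230]=(H[255:360,105:230]>.038); rect(m,"console",.045)
print("console z",np.median(H[340:348,150:200]),"carton floor z",np.median(H[240:260,475:490]))
# flaps: points above rim
sub=np.zeros((480,640),bool); sub[170:335,420:585]=1
for nm,(x0,y0,x1,y1) in dict(short=(440,185,515,237),long=(475,265,575,322)).items():
    s=C[y0:y1,x0:x1].reshape(-1,3); s=s[s[:,2]>.106]
    c=s.mean(0);U,S,V=np.linalg.svd(s-c,full_matrices=False); print(nm,len(s),c.round(4),"n",V[2].round(3),"V0",V[0].round(3),s.min(0).round(3),s.max(0).round(3),S.round(3))
p=np.array([(u,v) for u,v in [(443,233),(515,187),(475,295),(540,267),(498,320),(572,288),(444,222),(512,208)]])
for q in p: print(q,C[q[1],q[0]].round(3))
# table top objects near
k=cv2.resize(im[150:340,260:360],None,fx=3,fy=3,interpolation=cv2.INTER_CUBIC)
k2=cv2.resize(im[165:335,415:585],None,fx=3.35,fy=3.35,interpolation=cv2.INTER_CUBIC)
k=np.hstack([k[:569],k2[:569,:490]]); print(k.shape); save("crop1.png",np.clip(k.astype(float)*1.5,0,255).astype(np.uint8))
```

```text
yellow 225.0 [142.7 297.9] [[0.5124 0.3004 0.067 ]] depthz 0.066
green 128.0 [177. 292.] [[0.5151 0.2416 0.067 ]] depthz 0.0669
red 220.0 [146.1 329.5] [[0.4588 0.298  0.067 ]] depthz 0.0668
blue 214.0 [181.4 323.6] [[0.4613 0.2383 0.067 ]] depthz 0.0664
sample [677.5  12.8] [78.3 49. ] 7.9
plain [568.7  -4.1] [76.7 48.1] 15.9
dark [461.8  29.1] [76.4 48.7] 11.0
console [497.2 269.5] [140.  169.3] 2.4
console z 0.04290189780305553 carton floor z 0.038533708275929224
short 1350 [ 0.5765 -0.2633  0.1413] n [-0.949 -0.286 -0.13 ] V0 [-0.232  0.357  0.905] [ 0.362 -0.331  0.106] [0.604 0.019 0.99 ] [3.405 1.26  0.295]
long 2446 [ 0.4302 -0.3053  0.1469] n [0.979 0.182 0.092] V0 [ 0.165 -0.441 -0.882] [ 0.362 -0.374  0.106] [0.47  0.019 0.99 ] [3.108 1.71  0.613]
[443 233] [ 0.552 -0.212  0.098]
[515 187] [ 0.643 -0.39   0.001]
[475 295] [ 0.448 -0.263  0.039]
[540 267] [ 0.474 -0.364  0.095]
[498 320] [ 0.402 -0.308 -0.001]
[572 288] [ 0.426 -0.373  0.172]
[444 222] [ 0.562 -0.209  0.131]
[512 208] [ 0.604 -0.376 -0.001]
(569, 790, 3)
```

View pics/crop1.png

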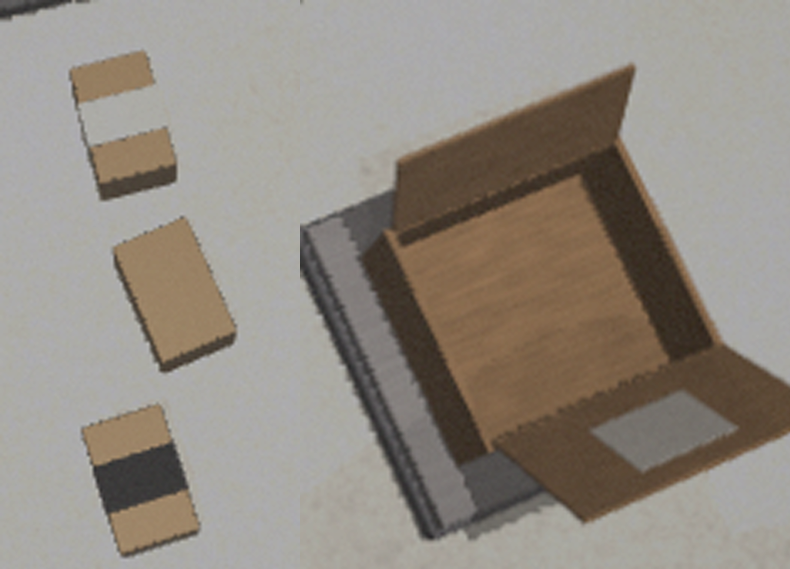

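The crop confirms the sample: the white band is on the top-left block. Next I fit the carton and flaps.

Run:
```python
from h import *
z=np.load("/tmp/top.npz"); im,d=z["im"],z["d"]
C=cloud("top",d)
hsv=cv2.cvtColor(im,cv2.COLOR_RGB2HSV)
# floor of carton: z ~.039
H=C[...,2]; ok=d>0
m=np.zeros((480,640),np.uint8); m[170:335,420:585]=((H>.034)&(H<.045)&ok&(hsv[...,1]>60))[170:335,420:585]
m=cv2.morphologyEx(m,cv2.MORPH_OPEN,np.ones((3,3)))
cs,_=cv2.findContours(m,cv2.RETR_EXTERNAL,cv2.CHAIN_APPROX_NONE);c=max(cs,key=cv2.contourArea).reshape(-1,2)
r=cv2.minAreaRect((C[c[:,1],c[:,0],:2]*1000).astype(np.float32)); print("floor(visible)",r)
pr=onplane("top",[(384/3.35+0,0)],0)
# flap planes
for nm,(x0,y0,x1,y1) in dict(short=(440,185,520,237),long=(475,265,580,325)).items():
    q=C[y0:y1,x0:x1].reshape(-1,3); g=ok[y0:y1,x0:x1].ravel()&(q[:,2]>.105)&(q[:,2]<.25); s=q[g]
    for _ in range(3):
        c=s.mean(0);V=np.linalg.svd(s-c,full_matrices=False)[2]; e=np.abs((s-c)@V[2]); s=s[e<.004]
    n=V[2]*np.sign(V[2][0]); print(nm,len(s),c.round(4),"n",n.round(3),"yaw of n",np.degrees(np.arctan2(n[1],n[0])).round(1),"tilt",np.degrees(np.arcsin(n[2])).round(1),"zmax",s[:,2].max().round(3))
    w=np.array([-n[1],n[0]])/np.hypot(n[0],n[1]); t=s[:,:2]@w; print("  w",w.round(3),"t",t.min().round(4),t.max().round(4))
    u=np.array([w[1],-w[0]]); nn=s[:,:2]@u; 
    for zz in (.108,.12,.14,.16,.17): 
        k=np.abs(s[:,2]-zz)<.004
        if k.sum(): print("  z",zz,"n-coord",nn[k].mean().round(4))
# rim via corners in crop1 (px right image: x=415+(X-300)/3.35, y=165+Y/3.35)
cp=np.array([(388,232),(494,447),(720,343),(620,140),(402,240),(718,345)],float); px=np.c_[415+(cp[:,0]-300)/3.35,165+cp[:,1]/3.35]
print(onplane("top",px,.097).round(4))
print("wrist-plate depth", H[200:330:10,440].round(3))
for n in ("core","sieve"): pass
m=np.zeros((480,640),np.uint8); m[335:390,390:455]=((H>.03)&(H<.05))[335:390,390:455]
P=C[m>0]; print("sieve",P.mean(0).round(3),P.min(0).round(3),P.max(0).round(3))
```

```text
floor(visible) ((513.9210815429688, -295.0679626464844), (112.94966888427734, 108.85735321044922), 15.165385246276855)
short 1371 [ 0.5785 -0.2664  0.1324] n [ 0.899  0.241 -0.367] yaw of n 15.0 tilt -21.5 zmax 0.158
  w [-0.259  0.966] t -0.472 -0.3446
  z 0.108 n-coord 0.4803
  z 0.12 n-coord 0.4848
  z 0.14 n-coord 0.4925
  z 0.16 n-coord 0.4986
long 2462 [ 0.4307 -0.3066  0.143 ] n [0.812 0.218 0.542] yaw of n 15.1 tilt 32.8 zmax 0.177
  w [-0.26   0.966] t -0.4744 -0.3457
  z 0.108 n-coord 0.358
  z 0.12 n-coord 0.3506
  z 0.14 n-coord 0.339
  z 0.16 n-coord 0.3254
  z 0.17 n-coord 0.3179
[[ 0.55   -0.2093  0.097 ]
 [ 0.4377 -0.2416  0.097 ]
 [ 0.4732 -0.3633  0.097 ]
 [ 0.5819 -0.3352  0.097 ]
 [ 0.5451 -0.2155  0.097 ]
 [ 0.4724 -0.3621  0.097 ]]
wrist-plate depth [-0.001 -0.     0.002  0.032  0.084  0.057  0.036  0.035  0.035  0.024
  0.007 -0.002 -0.002]
sieve [ 0.344 -0.157  0.033] [ 0.308 -0.193  0.03 ] [ 0.383 -0.118  0.038]
```

Add to h.py:
```python
def go(x,y,z,yaw=None):
    """tool-frame shift in mm to a tool-down target, and turn about tool z (turn in rad, done after the shift)"""
    s=bot.observe(); M=R.from_quat(s["tcp_rot"]).as_matrix(); psi=np.arctan2(M[1,0],M[0,0])
    dp=M.T@(np.array([x,y,z])-s["tool_pos"])*1000
    print("dp",dp.round(1),"yaw",np.degrees(psi).round(1),"turn z",None if yaw is None else round(psi-np.radians(yaw),3),"t",s["time_s"],"pos",np.round(s["tool_pos"],4),"tiltz",M[:,2].round(3),"F",np.round(s["force"],1),"gap",s["finger_gap"])
```

```text
(no output)
```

>>> apply_moves --grip '[1,1,1,1,1,1,1,1,1,1]' --dp '[[38.9,-28,-5],[38.9,-28,-5],[38.9,-28,-5],[38.9,-28,-5],[38.9,-28,-5],[38.9,-28,-3],[38.9,-28,-3],[38.9,-28,-2],[38.9,-28,-2],[38.9,-28,0]]' --rot '[[0,0,0],[0,0,0],[0,0,0],[0,0,0],[0,0,0],[0,0,0],[0,0,0],[0,0,0],[0,0,0],[0,0,0]]'

```text
time_s: 1.35
tool_pos: [0.4807, -0.1985, 0.2496]
tcp_rot: [0.986, 0.165, -0.0, 0.0]
force: [0.2, 0.3, 0.0]
finger_gap: 0.0023
grip_force: 0.0
```

```bash
python3 -c "
from h import *
go(.4613,.2383,.12,2.4)"
```

```text
dp [ 123.5 -419.5  129.6] yaw 19.0 turn z 0.289 t 1.35 pos [ 0.4807 -0.1985  0.2496] tiltz [-0. -0. -1.] F [0.2 0.3 0. ] gap 0.0023316528822114125
```

>>> apply_moves --grip '[1,1,1,1,1,1,1,1,1,1]' --dp '[[13.7,-46.6,5],[13.7,-46.6,5],[13.7,-46.6,10],[13.7,-46.6,10],[13.7,-46.6,15],[13.7,-46.6,15],[13.7,-46.6,20],[13.7,-46.6,25],[13.9,-46.7,25],[0,0,0]]' --rot '[[0,0,0],[0,0,0],[0,0,0],[0,0,0],[0,0,0],[0,0,0],[0,0,0],[0,0,0],[0,0,0],[0,0,0]]'

```text
time_s: 2.6
tool_pos: [0.4593, 0.2391, 0.1177]
tcp_rot: [0.986, 0.166, -0.002, 0.0]
force: [-0.1, -0.1, 0.6]
finger_gap: 0.0002
grip_force: 0.0
```

Run:
```python
from h import *
go(.4613,.2383,.061)
E=ext("wrist"); im,d=camera("wrist"); save("w1.png",im)
hsv=cv2.cvtColor(im,cv2.COLOR_RGB2HSV)
for n,lo,hi in (("blue",105,125),("green",50,85),("yellow",20,35)):
    m=cv2.inRange(hsv,(lo,100,40),(hi,255,255)); k,l,st,ct=cv2.connectedComponentsWithStats(m)
    i=1+np.argmax(st[1:,4]); print(n,st[i],onplane("wrist",[ct[i]],.067,E).round(4))
```

```text
dp [ 1.9  1.4 56.7] yaw 19.2 turn z None t 2.6 pos [0.4593 0.2391 0.1177] tiltz [-0.003 -0.001 -1.   ] F [-0.1 -0.1  0.6] gap 0.00017758115668458204
blue [ 293  237   47   48 1770] [[0.4647 0.2411 0.067 ]]
green [ 321  150   47   49 1812] [[0.5172 0.2433 0.067 ]]
yellow [ 214  117   52   52 2135] [[0.5146 0.3022 0.067 ]]
```

>>> apply_moves --grip '[1,1,1,1,1,1,1,1,1,1]' --dp '[[3.8,0.4,30],[0,0,15],[0,0,5],[0,0,2],[0,0,2],[0,0,1.5],[0,0,1.5],[0,0,0.5],[0,0,0],[0,0,0]]' --rot '[[0,0,0],[0,0,0],[0,0,0],[0,0,0],[0,0,0],[0,0,0],[0,0,0],[0,0,0],[0,0,0],[0,0,0]]'

```text
time_s: 3.9
tool_pos: [0.4645, 0.2378, 0.0622]
tcp_rot: [0.986, 0.165, 0.0, 0.0]
force: [2.3, -3.6, 4.3]
finger_gap: 0.0003
grip_force: 2.1
```

>>> apply_moves --grip '[1,1,1,1,1,1,1,1,1,1]' --dp '[[0,0,1],[0,0,1],[0,0,1],[0,0,1],[0,0,0],[0,0,0],[0,0,0],[0,0,0],[0,0,0],[0,0,0]]' --rot '[[0,0,0],[0,0,0],[0,0,0],[0,0,0],[0,0,0],[0,0,0],[0,0,0],[0,0,0],[0,0,0],[0,0,0]]'

```text
time_s: 5.15
tool_pos: [0.4647, 0.2378, 0.0606]
tcp_rot: [0.986, 0.165, 0.001, -0.0]
force: [-6.7, -8.1, 41.2]
finger_gap: 0.0005
grip_force: 20.5
```

```bash
python3 -c "
from h import *
go(.6775,.0128,.16,7.9)"
```

```text
dp [128.4 282.  -99. ] yaw 19.0 turn z 0.193 t 5.15 pos [0.4647 0.2378 0.0606] tiltz [ 0.002  0.001 -1.   ] F [-6.7 -8.1 41.2] gap 0.0005258370672984871
```

>>> apply_moves --grip '[1,1,1,0,0,0,0,0,0,0]' --dp '[[0,0,-30],[0,0,-50],[16,35.2,-10],[16,35.2,-9],[16,35.2,0],[16,35.2,0],[16,35.2,0],[16,35.2,0],[16,35.2,0],[16.4,35.6,0]]' --rot '[[0,0,0],[0,0,0],[0,0,0],[0,0,0],[0,0,0],[0,0,0],[0,0,0],[0,0,0],[0,0,0],[0,0,0.185]]'

```text
time_s: 6.4
tool_pos: [0.6776, 0.0123, 0.1563]
tcp_rot: [0.997, 0.071, -0.001, -0.0]
force: [-0.2, 0.1, -0.3]
finger_gap: 0.0651
grip_force: 0.0
```

```bash
cat > blk.py <<'E'
from h import *
E=ext("wrist"); im,d=camera("wrist"); save("w2.png",im)
C=cloud("wrist",d,E); s=bot.observe(); p=s["tool_pos"]
m=((C[...,2]>.034)&(C[...,2]<.048)&(d>0)).astype(np.uint8)
k,l,st,ct=cv2.connectedComponentsWithStats(m)
for i in range(1,k):
    if st[i,4]<1500: continue
    cs,_=cv2.findContours((l==i).astype(np.uint8),cv2.RETR_EXTERNAL,cv2.CHAIN_APPROX_NONE)
    P=onplane("wrist",max(cs,key=cv2.contourArea).reshape(-1,2),.04,E)[:,:2]; print(st[i],cv2.minAreaRect((P*1000).astype(np.float32)),"z",np.median(C[...,2][l==i]).round(4))
go(.6775,.0128,.03,7.9)
E
python3 blk.py
```

```text
[ 484    0  143   58 5892] ((849.2562866210938, -129.4173583984375), (39.08824157714844, 105.69129180908203), 13.246908187866211) z 0.0382
[   0   58   49   96 2697] ((746.0523681640625, 251.0098876953125), (50.292457580566406, 53.132633209228516), 38.12233352661133) z 0.0402
[ 281  183   67  100 6430] ((680.7183227539062, 14.643915176391602), (76.38128662109375, 48.87558364868164), 6.826370716094971) z 0.0404
[ 280  317   65   43 2328] ((591.562255859375, 3.315591812133789), (39.61505889892578, 48.08740234375), 15.658845901489258) z 0.04
dp [ -2.3  -4.3 126.1] yaw 7.4 turn z -0.009 t 6.45 pos [0.6803 0.0089 0.1561] tiltz [ 0. -0. -1.] F [-1.7 -2.1 -0.6] gap 0.0692142702487707
```

>>> apply_moves --grip '[0,0,0,0,0,0,0,0,0,0]' --dp '[[1,0,40],[0,0,40],[0,0,30],[0,0,20],[0,0,10],[0,0,5],[0,0,0],[0,0,0],[0,0,0],[0,0,0]]' --rot '[[0,0,0],[0,0,0],[0,0,0],[0,0,0],[0,0,0],[0,0,0],[0,0,0],[0,0,0],[0,0,0],[0,0,0]]'

```text
time_s: 7.7
tool_pos: [0.6784, 0.0129, 0.0125]
tcp_rot: [0.997, 0.073, 0.0, 0.0]
force: [0.6, -0.2, -0.1]
finger_gap: 0.0952
grip_force: 0.0
```

```bash
python3 -c "
from h import *
go(.679,.0135,.008,7.4)"
```

```text
dp [ 0.7 -0.5  4.5] yaw 8.4 turn z 0.017 t 7.7 pos [0.6784 0.0129 0.0125] tiltz [ 0. -0. -1.] F [ 0.6 -0.2 -0.1] gap 0.09523458934763948
```

>>> apply_moves --grip '[0,1,1,1,1,1,1,1,1,1]' --dp '[[0.7,-0.5,4.5],[0,0,0],[0,0,0],[0,0,0],[0,0,0],[0,0,0],[0,0,0],[0,0,0],[0,0,0],[0,0,-5]]' --rot '[[0,0,0.015],[0,0,0],[0,0,0],[0,0,0],[0,0,0],[0,0,0],[0,0,0],[0,0,0],[0,0,0],[0,0,0]]' --grip_force 30

```text
time_s: 8.95
tool_pos: [0.6784, 0.0135, 0.0121]
tcp_rot: [0.998, 0.065, -0.001, -0.0]
force: [-0.5, 0.7, -3.5]
finger_gap: 0.0476
grip_force: 30.0
```

```bash
python3 -c "
from h import *
go(.5106,-.2866,.25,15.1)"
```

```text
dp [-205.9  275.6 -237.6] yaw 7.5 turn z -0.133 t 8.95 pos [0.6784 0.0135 0.0121] tiltz [-0.001 -0.    -1.   ] F [-0.5  0.7 -3.5] gap 0.04755200385746156
```

>>> apply_moves --grip '[1,1,1,1,1,1,1,1,1,1]' --dp '[[0,0,-40],[0,0,-55],[0,0,-55],[-25,35,-40],[-30,40,-35],[-30,40,-13],[-30,40,0],[-30,40,0],[-30,40,0],[-31,40.6,0]]' --rot '[[0,0,0],[0,0,0],[0,0,0],[0,0,0],[0,0,0],[0,0,0],[0,0,0],[0,0,0],[0,0,0],[0,0,-0.133]]'

```text
time_s: 10.2
tool_pos: [0.5095, -0.2877, 0.2507]
tcp_rot: [0.991, 0.133, -0.0, -0.0]
force: [1.4, -1.1, -2.7]
finger_gap: 0.0483
grip_force: 30.0
```

>>> apply_moves --grip '[1,1,1,1,1,1,1,1,1,1]' --dp '[[0,0,0],[0,0,0],[0,0,0],[0,0,0],[0,0,0],[0,0,0],[0,0,0],[0,0,0],[0,0,0],[0,0,0]]' --rot '[[0,0,0],[0,0,0],[0,0,0],[0,0,0],[0,0,0],[0,0,0],[0,0,0],[0,0,0],[0,0,0],[0,0,0]]'

```text
time_s: 11.45
tool_pos: [0.5106, -0.2866, 0.2507]
tcp_rot: [0.991, 0.131, 0.0, 0.0]
force: [-0.1, -0.3, -3.1]
finger_gap: 0.0477
grip_force: 30.0
```

Run:
```python
from h import *
go(.5106,-.2866,.047,15.1)
E=ext("wrist"); im,d=camera("wrist"); save("w3.png",np.clip(im*1.5,0,255).astype(np.uint8)); np.savez("/tmp/w3",im=im,d=d,E=E)
```

```text
dp [ 0.000e+00 -1.000e-01  2.037e+02] yaw 15.1 turn z 0.0 t 11.45 pos [ 0.5106 -0.2866  0.2507] tiltz [ 0. -0. -1.] F [-0.1 -0.3 -3.1] gap 0.04773937914637324
```

View pics/w3.png

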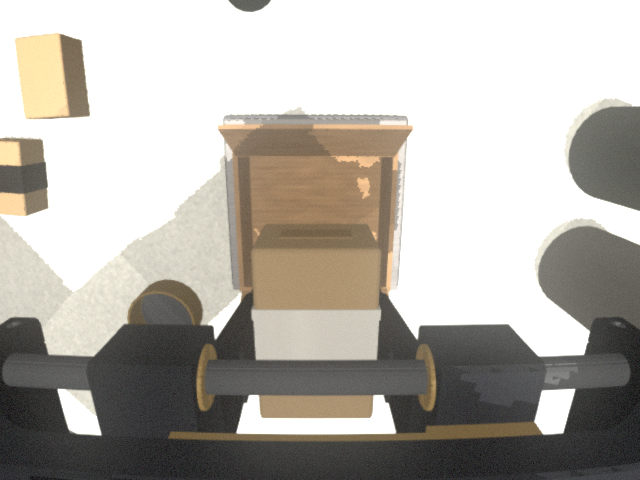

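The view shows the carton walls at columns 233 and 398, with the held block centred between them at about column 316 and square to the carton. I can lower it.

>>> apply_moves --grip '[1,1,1,1,1,1,1,1,1,1]' --dp '[[0,0,35],[0,0,45],[0,0,45],[0,0,35],[0,0,20],[0,0,12],[0,0,4],[0,0,2],[0,0,2],[0,0,0]]' --rot '[[0,0,0],[0,0,0],[0,0,0],[0,0,0],[0,0,0],[0,0,0],[0,0,0],[0,0,0],[0,0,0],[0,0,0]]'

```text
time_s: 12.75
tool_pos: [0.5107, -0.2867, 0.051]
tcp_rot: [0.991, 0.131, 0.0, 0.0]
force: [-0.3, -0.1, -2.9]
finger_gap: 0.0479
grip_force: 30.0
```

>>> apply_moves --grip '[1,1,1,1,1,1,1,1,1,1]' --dp '[[0,0,1],[0,0,1],[0,0,1],[0,0,1],[0,0,0.5],[0,0,0.5],[0,0,0],[0,0,0],[0,0,0],[0,0,0]]' --rot '[[0,0,0],[0,0,0],[0,0,0],[0,0,0],[0,0,0],[0,0,0],[0,0,0],[0,0,0],[0,0,0],[0,0,0]]'

```text
time_s: 14.0
tool_pos: [0.5106, -0.2866, 0.0466]
tcp_rot: [0.991, 0.132, 0.0, 0.0]
force: [-4.3, 2.0, 9.1]
finger_gap: 0.0476
grip_force: 30.0
```

>>> apply_moves --grip '[0.35,0.35,0.35,0.35,0.35,0.35,0.35,0.35,1,1]' --dp '[[0,0,-0.5],[0,0,0],[0,0,0],[0,0,0],[0,0,-20],[0,0,-40],[0,0,-50],[0,0,-50],[0,0,-40],[0,0,0]]' --rot '[[0,0,0],[0,0,0],[0,0,0],[0,0,0],[0,0,0],[0,0,0],[0,0,0],[0,0,0],[0,0,0],[0,0,0]]'

```text
time_s: 15.25
tool_pos: [0.5114, -0.2871, 0.2491]
tcp_rot: [0.991, 0.132, 0.002, 0.002]
force: [0.5, -0.9, -0.8]
finger_gap: 0.0468
grip_force: 0.0
```

Run:
```python
from h import *
go(.5106,-.2866,.25,15.1)
im,d=camera("top"); C=cloud("top",d); H=C[...,2]
E=ext("wrist"); im,d=camera("wrist"); save("w4.png",np.clip(im*1.5,0,255).astype(np.uint8))
C=cloud("wrist",d,E); m=(d>0)&(C[...,2]>.07)&(C[...,2]<.088)&(np.hypot(C[...,0]-.51,C[...,1]+.287)<.055)
P=C[m]; c=np.array([.5106,-.2866]); u=np.array([.9655,.2605]); w=np.array([-u[1],u[0]])
q=(P[:,:2]-c)*1000; print(len(P),"z",np.median(P[:,2]),"u",np.percentile(q@u,[2,98]),"w",np.percentile(q@w,[2,98]))
```

```text
dp [-0.6 -0.7 -0.9] yaw 15.1 turn z 0.0 t 15.25 pos [ 0.5114 -0.2871  0.2491] tiltz [ 0.005 -0.003 -1.   ] F [ 0.5 -0.9 -0.8] gap 0.04683844163547507
4980 z 0.07944768433495225 u [-54.37394835  38.73409191] w [-22.56952646  23.7724946 ]
```

View pics/w4.png

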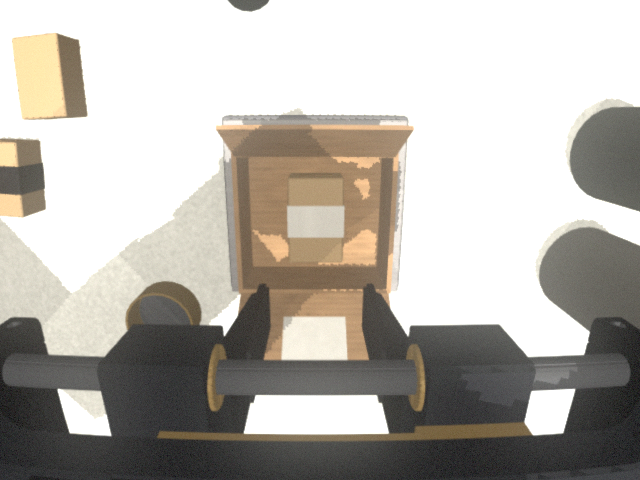

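The block lies flat in the carton, centred at (316,220), with its top at z 0.079 as expected. The short flap is at row 140 and the long flap at (315,340). Next I go outside the short flap.

>>> apply_moves --grip '[1,1,1,1,1,1,1,1,1,1]' --dp '[[40,0,0],[45,0,0],[40,0,0],[0,0,35],[0,0,45],[0,0,30],[0,0,5],[-10,0,0],[-10,0,0],[0,0,0]]' --rot '[[0,0,0],[0,0,0],[0,0,0],[0,0,0],[0,0,0],[0,0,0],[0,0,0],[0,0,0],[0,0,0],[0,0,0]]'

```text
time_s: 16.6
tool_pos: [0.6115, -0.2598, 0.1325]
tcp_rot: [0.991, 0.131, 0.001, 0.001]
force: [1.3, 0.5, 0.5]
finger_gap: 0.0006
grip_force: 0.0
```

```bash
cat >> h.py <<'E'
def rel():
    s=bot.observe(); u=np.array([.9655,.2605]); q=(np.array(s["tool_pos"][:2])-[.5106,-.2866])*1000
    print("rel x,y,z",(q@u).round(1),(q@np.array([-u[1],u[0]])).round(1),round(s["tool_pos"][2]*1000,1),"F",np.round(s["force"],1),"t",s["time_s"])
E
python3 -c "
from h import *
rel()"
```

```text
rel x,y,z 104.4 -0.4 132.5 F [1.3 0.5 0.5] t 16.6
```

>>> apply_moves --grip '[1,1,1,1,1,1,1,1,1,1]' --dp '[[-11.5,0,0],[-12,0,0],[-12,0,0],[-7,0,1],[-6,0,1],[-6,0,3],[-6,0,3],[-5,0,5],[-4,0,5],[-4,0,9]]' --rot '[[0,0,0],[0,0,0],[0,0,0],[0,0,0],[0,0,0],[0,0,0],[0,0,0],[0,0,0],[0,0,0],[0,0,0]]'

```text
time_s: 17.85
tool_pos: [0.5409, -0.2785, 0.1038]
tcp_rot: [0.991, 0.132, 0.0, 0.0]
force: [0.9, 0.2, -0.8]
finger_gap: 0.0005
grip_force: 0.2
```

```bash
python3 -c "
from h import *
rel()"
```

```text
rel x,y,z 31.4 -0.1 103.8 F [ 0.9  0.2 -0.8] t 17.85
```

>>> apply_moves --grip '[1,1,1,1,1,1,1,1,1,1]' --dp '[[-1,0,2],[0,0,1.5],[0,0,1.5],[0,0,1],[0,0,1],[0,0,0.5],[0,0,0],[0,0,0],[0,0,0],[0,0,0]]' --rot '[[0,0,0],[0,0,0],[0,0,0],[0,0,0],[0,0,0],[0,0,0],[0,0,0],[0,0,0],[0,0,0],[0,0,0]]'

```text
time_s: 19.1
tool_pos: [0.5402, -0.2788, 0.1]
tcp_rot: [0.991, 0.132, 0.001, 0.001]
force: [-11.5, 4.7, 31.4]
finger_gap: 0.0004
grip_force: 16.3
```

>>> apply_moves --grip '[1,1,1,1,1,1,1,1,1,1]' --dp '[[0,0,-10],[0,0,-50],[0,0,-60],[-10,0,-30],[-35,0,0],[-40,0,0],[-40,0,0],[-35,0,0],[-10,0,0],[0,0,0]]' --rot '[[0,0,0],[0,0,0],[0,0,0],[0,0,0],[0,0,0],[0,0,0],[0,0,0],[0,0,0],[0,0,0],[0,0,0]]'

```text
time_s: 20.35
tool_pos: [0.3761, -0.3232, 0.2469]
tcp_rot: [0.991, 0.131, 0.0, 0.0]
force: [2.0, -0.5, 0.3]
finger_gap: 0.0004
grip_force: 0.0
```

Run:
```python
from h import *
rel()
E=ext("wrist"); im,d=camera("wrist"); save("w5.png",np.clip(im*1.5,0,255).astype(np.uint8)); C=cloud("wrist",d,E)
u=np.array([.9655,.2605]); q=(C[...,:2]-[.5106,-.2866])*1000; a=q@u; b=q@np.array([-u[1],u[0]])
for x in (50,35,20,5): print(x,np.median(C[...,2][(abs(a-x)<4)&(abs(b)<40)&(d>0)]).round(4))
m=(d>0)&(C[...,2]>.107)&(abs(b)<55)&(a<-60)&(a>-120)
for zz in(.115,.13,.15,.165): print(zz,np.median(a[m&(abs(C[...,2]-zz)<.004)]).round(1))
```

```text
rel x,y,z -139.4 -0.3 246.9 F [ 2.  -0.5  0.3] t 20.35
50 nan
35 0.1001
20 0.1002
5 0.0999
0.115 -62.4
0.13 -72.2
0.15 -85.5
0.165 -95.7
  return _methods._mean(a, axis=axis, dtype=dtype,
  ret = ret.dtype.type(ret / rcount)
```

View pics/w5.png

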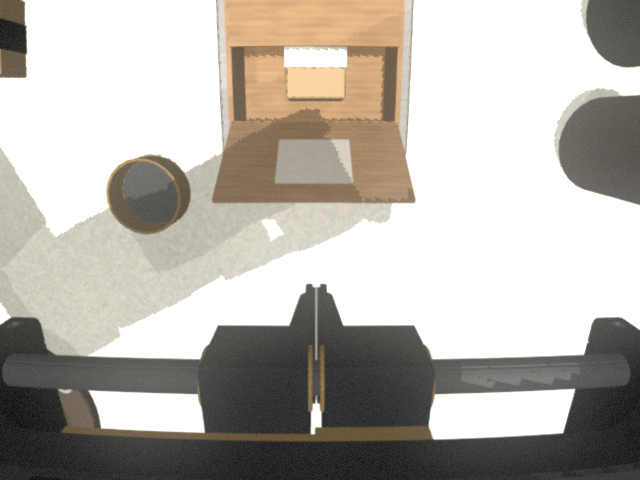

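The short flap is level, with its top at z 0.100. The long flap leans toward the arm, its edge at row 200 and the patch at (314,160). Now I descend behind it and push.

>>> apply_moves --grip '[1,1,1,1,1,1,1,1,1,1]' --dp '[[0,0,35],[0,0,40],[0,0,15],[5,0,4],[15,0,0],[12,0,0],[10,0,0],[10,0,0],[10,0,0],[8,0,0]]' --rot '[[0,0,0],[0,0,0],[0,0,0],[0,0,0],[0,0,0],[0,0,0],[0,0,0],[0,0,0],[0,0,0],[0,0,0]]'

```text
time_s: 21.65
tool_pos: [0.4441, -0.3046, 0.1527]
tcp_rot: [0.991, 0.132, 0.0, 0.0]
force: [-1.2, -0.0, 0.1]
finger_gap: 0.0005
grip_force: 0.3
```

>>> apply_moves --grip '[1,1,1,1,1,1,1,1,1,1]' --dp '[[9,0,0],[10,0,1],[9,0,4],[8,0,5],[7,0,7],[6,0,7],[4,0,7],[2,0,7],[2,0,5],[0,0,2]]' --rot '[[0,0,0],[0,0,0],[0,0,0],[0,0,0],[0,0,0],[0,0,0],[0,0,0],[0,0,0],[0,0,0],[0,0,0]]'

```text
time_s: 22.9
tool_pos: [0.4986, -0.2898, 0.1073]
tcp_rot: [0.991, 0.132, -0.0, -0.0]
force: [0.4, -0.3, -0.1]
finger_gap: 0.0004
grip_force: 0.1
```

```bash
python3 -c "
from h import *
rel()"
```

```text
rel x,y,z -12.5 0.0 107.3 F [ 0.4 -0.3 -0.1] t 22.9
```

>>> apply_moves --grip '[1,1,1,1,1,1,1,1,1,1]' --dp '[[0,0,1.5],[0,0,1],[0,0,1],[0,0,1],[0,0,1],[0,0,0.5],[0,0,0],[0,0,0],[0,0,0],[0,0,0]]' --rot '[[0,0,0],[0,0,0],[0,0,0],[0,0,0],[0,0,0],[0,0,0],[0,0,0],[0,0,0],[0,0,0],[0,0,0]]'

```text
time_s: 24.15
tool_pos: [0.4987, -0.29, 0.104]
tcp_rot: [0.991, 0.132, 0.001, 0.001]
force: [-6.5, 3.5, 25.1]
finger_gap: 0.0003
grip_force: 12.6
```

>>> apply_moves --grip '[1,1,1,1,1,1,1,1,1,1]' --dp '[[0,0,-10],[0,0,-45],[0,0,-50],[0,0,-20],[0,0,0],[0,0,0],[0,0,0],[0,0,0],[0,0,0],[0,0,0]]' --rot '[[0,0,0],[0,0,0],[0,0,0],[0,0,0],[0,0,0],[0,0,0],[0,0,0],[0,0,0],[0,0,0],[0,0,0]]'

```text
time_s: 25.4
tool_pos: [0.4985, -0.2899, 0.2265]
tcp_rot: [0.991, 0.132, -0.0, -0.0]
force: [-0.0, -0.2, -0.2]
finger_gap: 0.0004
grip_force: 0.0
```

Run:
```python
from h import *
go(.5135,.3013,.12)
E=ext("wrist"); im,d=camera("wrist"); C=cloud("wrist",d,E)
u=np.array([.9655,.2605]); q=(C[...,:2]-[.5106,-.2866])*1000; a=q@u; b=q@np.array([-u[1],u[0]])
for x in (50,35,20,0,-20,-40): 
    s=C[...,2][(abs(a-x)<4)&(abs(b)<50)&(d>0)]; print(x,len(s),np.median(s).round(4) if len(s) else "")
```

```text
dp [ 168.6 -566.8  106.5] yaw 15.1 turn z None t 25.4 pos [ 0.4985 -0.2899  0.2265] tiltz [-0.  0. -1.] F [-0.  -0.2 -0.2] gap 0.0004395454514460441
50 1591 0.1002
35 1485 0.1003
20 21892 0.3218
0 3213 0.2373
-20 1404 0.1046
-40 1212 0.1041
```

>>> apply_moves --grip '[1,1,1,1,1,1,1,1,1,1]' --dp '[[13,-43.6,0],[13,-43.6,0],[13,-43.6,0],[13,-43.6,0],[13,-43.6,0],[13,-43.6,0],[13,-43.6,0],[13,-43.6,0],[13,-43.6,0],[13,-43.6,0]]' --rot '[[0,0,0],[0,0,0],[0,0,0],[0,0,0],[0,0,0],[0,0,0],[0,0,0],[0,0,0],[0,0,0],[0,0,0]]'

```text
time_s: 26.7
tool_pos: [0.5103, 0.1665, 0.2268]
tcp_rot: [0.991, 0.132, 0.0, 0.0]
force: [0.8, -0.6, 0.0]
finger_gap: 0.0005
grip_force: 0.0
```

>>> apply_moves --grip '[1,1,1,1,1,1,1,1,1,1]' --dp '[[13,-43.6,0],[13,-43.6,0],[12.6,-43.6,0],[0,0,35],[0,0,40],[0,0,31],[0,0,0],[0,0,0],[0,0,0],[0,0,0]]' --rot '[[0,0,0],[0,0,0],[0,0,0],[0,0,0],[0,0,0],[0,0,0],[0,0,0],[0,0,0],[0,0,0],[0,0,0]]'

```text
time_s: 27.95
tool_pos: [0.5138, 0.3014, 0.1216]
tcp_rot: [0.991, 0.132, 0.001, -0.0]
force: [0.1, 0.1, 0.2]
finger_gap: 0.0007
grip_force: 0.0
```

Run:
```python
from h import *
E=ext("wrist"); im,d=camera("wrist"); save("w6.png",im)
hsv=cv2.cvtColor(im,cv2.COLOR_RGB2HSV)
for n,lo,hi in (("blue",105,125),("green",50,85),("yellow",20,35)):
    m=cv2.inRange(hsv,(lo,100,40),(hi,255,255)); k,l,st,ct=cv2.connectedComponentsWithStats(m)
    i=1+np.argmax(st[1:,4]); print(n,st[i],onplane("wrist",[ct[i]],.067,E).round(4))
go(.5135,.3013,.06)
```

```text
Traceback (most recent call last):
ValueError: attempt to get argmax of an empty sequence
```

>>> apply_moves --grip '[1,1,1,1,1,1,1,1,1,1]' --dp '[[0,0,25],[0,0,20],[0,0,7],[0,0,2],[0,0,2],[0,0,2],[0,0,2],[0,0,2],[0,0,1],[0,0,0]]' --rot '[[0,0,0],[0,0,0],[0,0,0],[0,0,0],[0,0,0],[0,0,0],[0,0,0],[0,0,0],[0,0,0],[0,0,0]]'

```text
time_s: 29.25
tool_pos: [0.5138, 0.3014, 0.0607]
tcp_rot: [0.991, 0.132, 0.001, -0.0]
force: [-10.2, -5.1, 36.7]
finger_gap: 0.0005
grip_force: 18.0
```

>>> apply_moves --grip '[1,1,1,1,1,1,1,1,1,1]' --dp '[[0,0,-15],[0,0,-25],[0,0,-10],[-4,19,0],[-5,20,0],[-4,18,0],[0,0,0],[0,0,0],[0,0,0],[0,0,0]]' --rot '[[0,0,0],[0,0,0],[0,0,0],[0,0,0],[0,0,0],[0,0,0],[0,0,0],[0,0,0],[0,0,0],[0,0,0]]'

```text
time_s: 30.5
tool_pos: [0.5157, 0.2433, 0.1075]
tcp_rot: [0.991, 0.132, 0.0, 0.0]
force: [0.0, -0.2, -0.3]
finger_gap: 0.0009
grip_force: 0.0
```

```bash
python3 -c "
from h import *
go(.516,.2425,.0605)"
```

```text
dp [ 0.   0.8 47. ] yaw 15.2 turn z None t 30.5 pos [0.5157 0.2433 0.1075] tiltz [ 0. -0. -1.] F [ 0.  -0.2 -0.3] gap 0.0009393994579189198
```

>>> apply_moves --grip '[1,1,1,1,1,1,1,1,1,1]' --dp '[[0,0,20],[0,0,15],[0,0,5],[0,0,2],[0,0,2],[0,0,2],[0,0,2],[0,0,1.5],[0,0,0],[0,0,0]]' --rot '[[0,0,0],[0,0,0],[0,0,0],[0,0,0],[0,0,0],[0,0,0],[0,0,0],[0,0,0],[0,0,0],[0,0,0]]'

```text
time_s: 31.75
tool_pos: [0.5159, 0.243, 0.0608]
tcp_rot: [0.991, 0.132, 0.001, -0.0]
force: [-11.6, -3.5, 34.0]
finger_gap: 0.0003
grip_force: 16.9
```

>>> apply_moves --grip '[1,1,1,1,1,1,1,1,1,1]' --dp '[[0,0,-15],[0,0,-35],[0,0,-45],[0,0,-45],[0,0,-10],[0,0,0],[0,0,0],[0,0,0],[0,0,0],[0,0,0]]' --rot '[[0,0,0],[0,0,0],[0,0,0],[0,0,0],[0,0,0],[0,0,0],[0,0,0],[0,0,0],[0,0,0],[0,0,0]]'

```text
time_s: 33.0
tool_pos: [0.5158, 0.2428, 0.2077]
tcp_rot: [0.991, 0.131, -0.0, 0.0]
force: [0.1, 0.1, -0.1]
finger_gap: 0.0006
grip_force: 0.0
```

Run:
```python
from h import *
im,d=camera("scene"); save("s2.png",np.clip(im*1.4,0,255).astype(np.uint8)); C=cloud("scene",d)
u=np.array([.9655,.2605]); q=(C[...,:2]-[.5106,-.2866])*1000; a=q@u; b=q@np.array([-u[1],u[0]])
for x in (50,40,30,20,0,-20,-40,-55):
    s=C[...,2][(abs(a-x)<4)&(abs(b)<50)&(d>0)]; print(x,len(s),np.median(s).round(4) if len(s) else "")
```

```text
50 87 0.1001
40 92 0.1004
30 112 0.102
20 95 0.1045
0 80 0.1048
-20 83 0.1048
-40 83 0.1042
-55 50 0.1032
```

View pics/s2.png

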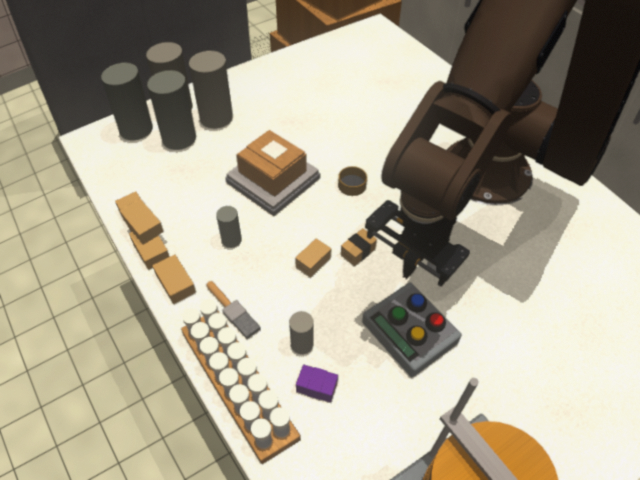

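The carton at (272,160) is closed flat with the white patch on top. All four keys are up, the other objects stand where they were, and the arm is clear.

```bash
python3 -c "
from cell import sign_off
print(sign_off())"
```

```text
the job is handed in; nothing more can be done
None
```

I tared the empty scale, set the sample flat in the carton, closed the short flap then the long one, pressed yellow then green, and handed the job in at about 33 s; peak pressing force was about 41 N (fingertips on the blue key), and no verdict was shown.

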